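# Shut and latch the gate of a bench-top holding pen

### The arm

A 6-joint arm with a two-finger parallel gripper is mounted at the origin on the work surface. World frame = base frame: x ahead of the robot, y to its left, z up, the work surface at z = 0. Lengths are in m, angles in degrees, forces in N, time in s.
With the tool pointing down it reaches from about 0.375 to 0.9 m from the base axis. Payload 3.1 kg.
Tool frame: the origin (TCP) lies midway between the tips of the shut fingers; the grasp point (between the pads) lies bot.hold_point_z behind it (bot.hold_point_z is the distance from the TCP to the grasp point, in m); z points along the fingers, y is the direction in which the jaws open and shut (so a half turn about z gives the same grasp; the last joint's range is limited). The gripper opens to 87 mm and grips with 3 to 60 N. Pads are 19 mm wide; open, the fingers measure 117 mm over their backs; the gripper's body (75 mm by 190 mm) begins 51 mm behind the grasp point.
Start: joints at [-80.988, 30.224, 82.088, -0, 67.689, -10.227], TCP at [0.206, -0.59, 0.223] pointing down, gripper open.
Joint ranges: [-176.69, 176.69], [-43.24, 126.21], [12.49, 139.97], [-82, 262], [0, 151.66], [-163.58, 163.58]. Speed limits (degrees/s): [159.86, 159.86, 180, 180, 180, 180].

### API

Orientations are given as a 3x3 rotation matrix whose columns are the frame's x, y, z axes.
In Python, from rig import bot, vision, hand_in gives the robot as it stands. The module is installed in compiled form; this text tells all that it offers.
- The arm moves only by the shell command python3 -m handwheel 'ROWS'. ROWS is JSON, a list of rows, each an object of numbers: "hand": the gripper's target within -1 to 1 (fully open at 1, half-way at 0, shut at -1); "dx", "dy", "dz": the shift along the world's x, y, z in cm; "wx", "wy", "wz": the turn, a rotation vector about the world's x, y, z in rad. In form: [{"hand": .., "dx": .., "dy": .., "dz": .., "wx": .., "wy": .., "wz": ..}, ...]. A call has 1 to 10 rows; each row shifts and turns the commanded pose from where the row before left it; what a row does not reach is not made up. A row lasts 1/10 s, in which the tool goes at most 50 mm and 8.59 degrees, less where a joint would pass 70% of its speed; a pose out of reach is approached as far as the arm can. A call with a gripper value outside its range is refused whole. The fingers move at their own pace and stop on an object; the grip force is fixed at half the most. Time passes only in rows, so rows that do not move let the fingers close. It gives the time, the measured TCP pose, the force and the opening at its end, in the units of the state.
- bot.read_state(): the state, without advancing time (a new reading comes with each control period).
- vision.capture(name): name is "scene" or "top" or "wrist"; returns (picture, depth): 400x640x3 uint8, red, green, blue; 400x640 float32, m along the optical axis (not along the pixel's ray), 0 where there is no reading.
- vision.get_calibration(name): a dict with "fx", "fy", "cx", "cy" (pixels), "k1" (the pictures are not rectified: a ray, as slopes to the right and down, at radius r is drawn at 1 + k1 r^2 times it, then the intrinsics apply), "rvec" (rotation vector, rad) and "tvec" (3), from world to camera coordinates, as OpenCV has them. Camera axes: x right, y down, z forward; pixel columns grow to the right and rows downward; lengths in m; the calibration is good to about 2 mm. A picture is of the moment at which its call begins: read the wrist's pose just before it. get_calibration takes no time and is no camera call; for the wrist camera it gives the pose at the moment of the call.
- hand_in(): hands the job in, once; it reports no verdict.
The state is a dict: "time_s": time; "joint_positions": joint angles; "qvel": joint speeds; "tau": joint torques, N m; "position": TCP position; "tcp_rot": TCP orientation; "force": force on the tool from outside, world axes, zero at the start; "moment": the same for the moment, N m; "opening": opening from 0.0 (shut) to 1.0 (fully open).
Only numpy, scipy, OpenCV 4.12 (cv2) and the standard library are available. Lean on these libraries where they do the work, as an engineer would, in place of code of your own. Each camera call takes 0.05 s, during which the arm holds its last target.

### The job

The gate of the empty animal holding pen has been left ajar: shut and latch it. Lift the latch bar by its knob, swing the gate home with the bar held up over the front lip of the keeper, press it gently against the keeper's rubber buffer by feel, and let the bar down behind the lip until it is fully home, so that the gate stays shut when you let go. Do not knock or force the bar against the keeper (15 N at most), and leave the bowl, the bottle and the well plate alone.

Things in the scene. Friction and masses are not known exactly. Their poses are not given: they have to be found in the camera images.
- pen: Sizes in all these notes are in mm. Bench-top animal holding pen of stainless wire panels, open-topped, 465 wide, 300 deep, 200 high, fixed to the bench. Origin: at bench level in the middle of the gateway, on the line of the shut gate. x points straight into the pen, y left along the shut gate towards its hinge (hinge axis at x 0, y +130), z up. Only the knob and the keeper stand higher than 200.
- keeper_place (a point): Middle of the keeper's slot as drawn, at the height of the bar's centre line (185): in pen axes x -29, y -145. Axes as the pen's. The keeper is a 26 wide steel bracket, open at the top, on the front of the latch post: a 12 thick front lip (top at 193, inner face at x -32.5 as drawn) and a back plate (top at 235) faced with a rubber buffer. The bar must drop in between.
- latch_post (a point): Top of the latch post (25 square, 200 high, y -145 in the pen). The keeper is bolted to it through slotted holes and sits up to 12 farther in or out (along x) than drawn, not measured: feel for it. Its slot is 1.5 tighter than the bar: the bar goes down only while pressed into the buffer (gives 1 mm per 4 N at the bar; 6 N just clears the lip, 15 N is too much).
- gate (a joint): Gate angle, rad: 0 is square across the gateway; grows as the free edge swings out of the pen (to -x). Starts at 0.45 to 0.8. Steel tube frame with wire rods, 228 wide, top 197 above the bench, 0.8 kg, upright hinge on its left. It stays where it is left, but the buffer pushes it back out a few mm if not latched. Latched it reads between -0.045 and 0.06, depending on the keeper.
- latch_bar (a joint): Angle of the latch bar on the gate, rad: 0 is level, resting on its guide on the gate; grows as the free end is lifted; stop at 0.35. Nothing holds it up: let go, it drops back to 0. It must be lifted more than 0.11 to pass over the keeper's lip; up to 0.25 it still meets the buffer.
- bar: The latch bar: flat steel 8 thick (across the gate), 20 high, 205 long, 0.25 to 0.4 kg, along the outside of the gate, centre line 185 above the bench and 26 outside the gate's middle plane. Origin: its pivot, 110 from the hinge axis along the gate. y points along the bar to the hinge side, x across the gate to its inner side. The free end reaches 185 from the pivot; at 152 to 178 it enters the keeper.
- knob (a point): Centre of the black knob on the bar, lift and handle in one: upright cylinder, 20 diameter, 36 high, on a 10 thick stem, 100 from the pivot towards the free end, its centre 44 above the bar's centre line (229 above the bench with the bar down). Lifting the bar carries it on an arc about the pivot. z is the knob's axis, leaning with the bar; x points across the gate to its inner side.
- gate_hinge (a point): Point on the gate's upright hinge axis, 230 above the bench; turns with the gate. In the gate's axes (x to its inner side, y towards the hinge) the knob with the bar level is 26 to -x and 210 to -y of it, at any gate angle; with the gate shut these are the pen's axes.
- bowl_mid (a point): Middle of a white ceramic bowl, 90 wide, 45 high, standing inside the pen; leave it alone.
- bottle_mid (a point): On the axis of a brown glass dropper bottle, 48 wide, 130 high, 50 above its foot, standing on the bench left of the gate; leave it alone.
- plate_mid (a point): Centre of a white plastic well plate, 128 x 86 x 14, lying on the bench right of the gate; leave it alone.

How it is judged:
By the outcome, as a careful person would: the job done as asked, in the order asked, and still so for the second after the job is handed in, with the robot touching nothing.
It also fails if it takes over 51 s, if anything falls off the work surface, if the arm or the gripper's body presses on something with over 40 N, if the wrist force passes 120 N, or if a joint passes its speed limit or range.

## Working session

There is one attempt and no reset: what is moved stays moved. The work goes in short steps, Python scripts to look and compute and a shell command to move; the robot and the scene stay as the last step left them, time stands still between calls to the robot, and variables do not carry over. Pictures are saved under pics/ and viewed, and the job is handed in when it is done.

```bash
mkdir -p pics; python3 - <<'E'
from rig import bot, vision
import cv2,numpy as np
s=bot.read_state();print({k:np.round(v,3).tolist() for k,v in s.items()},bot.hold_point_z)
for n in("scene","top"):
    p,d=vision.capture(n);cv2.imwrite(f"pics/{n}0.png",p[:,:,::-1]);np.save(f"pics/{n}0.npy",d)
    c=vision.get_calibration(n);print(n,c)
E
```

```text
{'time_s': 0.0, 'joint_positions': [-80.986, 30.277, 82.157, -0.0, 67.689, -10.228], 'qvel': [0.045, 0.036, -0.146, 0.051, -0.064, 0.026], 'tau': [-0.0, -44.004, -17.659, 0.063, 0.058, -0.0], 'position': [0.206, -0.589, 0.222], 'tcp_rot': [[0.944, 0.33, -0.0], [0.33, -0.944, 0.002], [0.0, -0.002, -1.0]], 'force': [0.363, -0.328, 0.254], 'moment': [0.0, 0.03, 0.003], 'opening': 0.995} 0.0187
scene {'fx': 496.8871135863715, 'fy': 496.8871135863715, 'cx': 318.0604959702957, 'cy': 195.79855013680483, 'k1': 0.0036857753169238605, 'rvec': array([ 1.98953607,  1.73513838, -0.51548126]), 'tvec': array([-0.05569927, -0.36119171,  1.64862591])}
top {'fx': 504.91918700488327, 'fy': 504.91918700488327, 'cx': 319.06309918934323, 'cy': 195.89202643086284, 'k1': -0.05213857921542404, 'rvec': array([ 2.15898845, -2.17088315,  0.09624564]), 'tvec': array([-0.01044454,  0.58188098,  1.30710904])}
```

View pics/scene0.png

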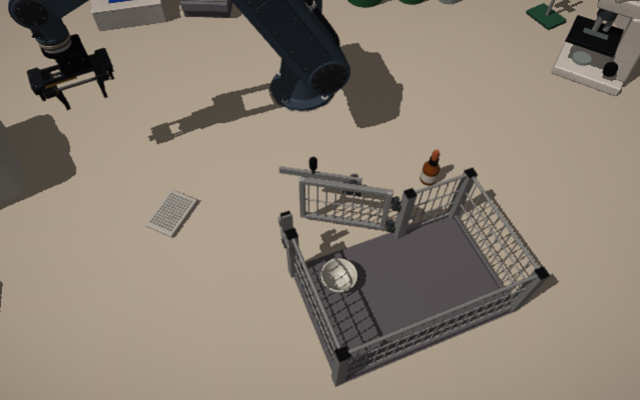

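View pics/top0.png

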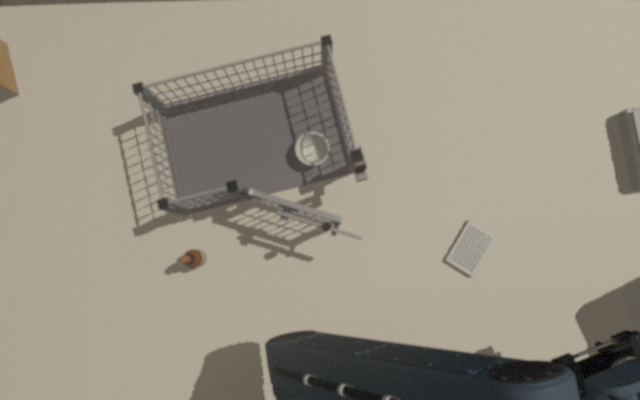

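The scene view shows the pen, with the gate ajar towards the robot and the knob at about (313,163). The top view shows the knob at about (327,227), the latch post at about (358,158), and the keeper at about (361,175). I'll enlarge both views.

```bash
cat > h.py <<'E'
import numpy as np,cv2
from rig import vision
def ray(name,uv,c=None):
    c=c or vision.get_calibration(name)
    R=cv2.Rodrigues(np.array(c['rvec'],float))[0];t=np.array(c['tvec'])
    d=np.array([(uv[0]-c['cx'])/c['fx'],(uv[1]-c['cy'])/c['fy']]);u=d.copy()
    for _ in range(10): u=d/(1+c['k1']*(u@u))
    v=R.T@np.array([u[0],u[1],1]);return -R.T@t, v
def atz(name,uv,z,c=None):
    o,v=ray(name,uv,c);return o+v*(z-o[2])/v[2]
def proj(name,P,c=None):
    c=c or vision.get_calibration(name)
    R=cv2.Rodrigues(np.array(c['rvec'],float))[0];p=R@np.asarray(P)+c['tvec'];u=p[:2]/p[2]
    u=u*(1+c['k1']*(u@u));return np.array([u[0]*c['fx']+c['cx'],u[1]*c['fy']+c['cy']])
def cross(*rays):
    A=0;b=0
    for o,v in rays:
        v=v/np.linalg.norm(v);M=np.eye(3)-np.outer(v,v);A=A+M;b=b+M@o
    p=np.linalg.solve(A,b);return p,[np.linalg.norm(np.cross(p-o,v/np.linalg.norm(v))) for o,v in rays]
def crop(img,x0,y0,x1,y1,k,fn):
    cv2.imwrite(fn,cv2.resize(img[y0:y1,x0:x1],None,fx=k,fy=k,interpolation=cv2.INTER_CUBIC))
E
python3 - <<'E'
from h import *
t=cv2.imread("pics/top0.png");s=cv2.imread("pics/scene0.png")
crop(t,130,30,390,225,3,"pics/t1.png");crop(t,220,140,390,260,4,"pics/t2.png");crop(s,260,140,420,260,5,"pics/s1.png")
m=(t.max(2)<50).astype(np.uint8); n,l,st,ce=cv2.connectedComponentsWithStats(m)
for i in range(1,n):
    if st[i,4]>15 and ce[i][1]<260: print("top",st[i],ce[i].round(1),atz("top",ce[i],.2).round(4))
m=(s.max(2)<45).astype(np.uint8); n,l,st,ce=cv2.connectedComponentsWithStats(m)
for i in range(1,n):
    if st[i,4]>15 and ce[i][1]>140: print("scene",st[i],ce[i].round(1),atz("scene",ce[i],.2).round(4))
E
```

```text
scene [310 158   7  16  86] [312.9 164.3] [ 0.4773 -0.0262  0.2   ]
scene [429 158   9   8  45] [432.9 162.3] [0.5098 0.2678 0.2   ]
scene [465 169  12   9  69] [470.3 172.7] [0.5527 0.3497 0.2   ]
scene [404 189  12  10  81] [409.9 193.5] [0.593 0.189 0.2  ]
scene [346 191   7   4  20] [349.  192.5] [0.5713 0.0467 0.2   ]
scene [355 193   6   3  16] [357.8 193.9] [0.5779 0.0666 0.2   ]
scene [391 198  10  13  77] [395.4 204.5] [0.6188 0.1479 0.2   ]
scene [281 212   9   4  21] [284.8 213.4] [ 0.6091 -0.1091  0.2   ]
scene [386 221   9  12  65] [389.9 226.7] [0.6755 0.1221 0.2   ]
scene [406 226  15   8  36] [411.5 229.6] [0.6894 0.1687 0.2   ]
scene [284 228  14  12 106] [290.6 233.5] [ 0.6632 -0.1016  0.2   ]
scene [340 250   6   9  19] [342.  253.7] [0.7282 0.0036 0.2   ]
scene [306 252  32  16 127] [319.4 260.2] [ 0.7372 -0.0472  0.2   ]
scene [346 262  36  74 342] [363.1 292.1] [0.8221 0.0324 0.2   ]
scene [535 267  14  13 114] [541.5 272.9] [0.8303 0.4186 0.2   ]
scene [409 335   7   6  16] [411.6 337.5] [0.9288 0.109  0.2   ]
scene [334 341  18  21 180] [342.6 353.1] [ 0.9404 -0.0311  0.2   ]
scene [381 340   7   6  16] [383.8 342.4] [0.9309 0.0525 0.2   ]
scene [389 344   7   5  18] [391.7 345.7] [0.9392 0.0665 0.2   ]
scene [378 348   8   6  21] [381.3 350.1] [0.945  0.0446 0.2   ]
scene [367 352   8   6  24] [370.7 354.6] [0.9506 0.0224 0.2   ]
scene [357 355   8   7  28] [361.1 358.4] [0.9553 0.0026 0.2   ]
scene [365 359   8   5  19] [368.1 361.3] [0.9624 0.0149 0.2   ]
scene [355 363   9   5  25] [359. 365.] [ 0.9669 -0.0037  0.2   ]
scene [348 367   6   5  17] [350.4 368.6] [ 0.9714 -0.0213  0.2   ]
scene [346 371  11  10  33] [349.8 375.5] [ 0.9836 -0.0245  0.2   ]
```

View pics/t2.png

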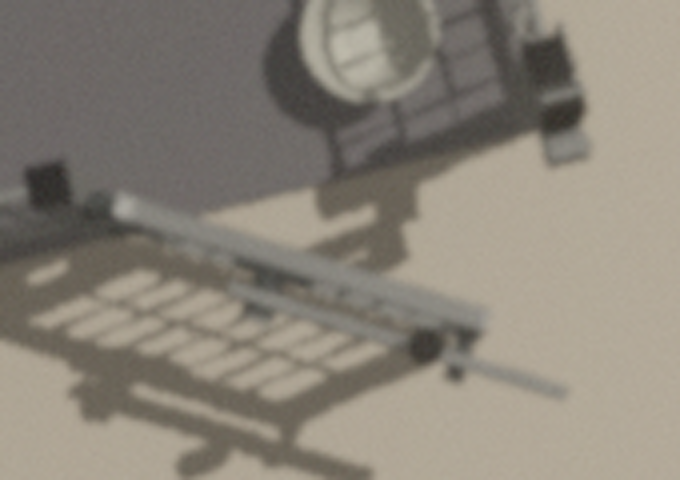

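View pics/s1.png

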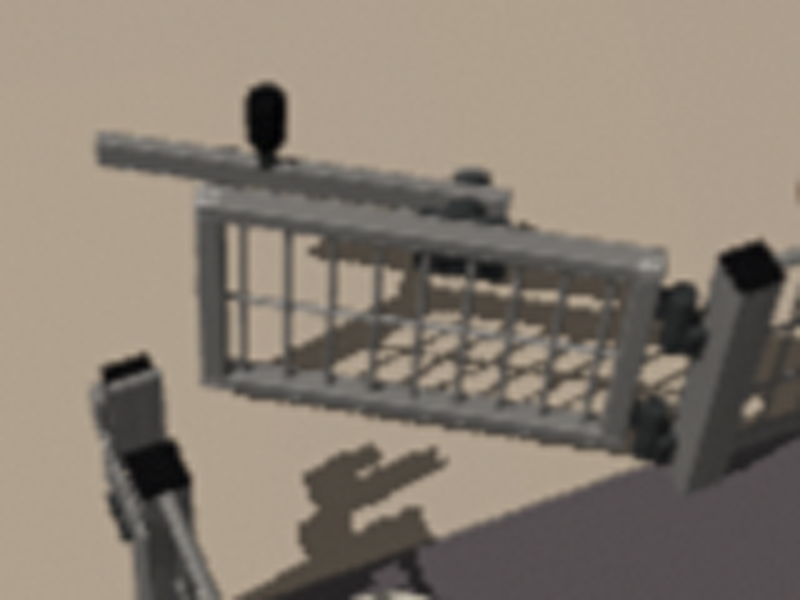

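View pics/t1.png

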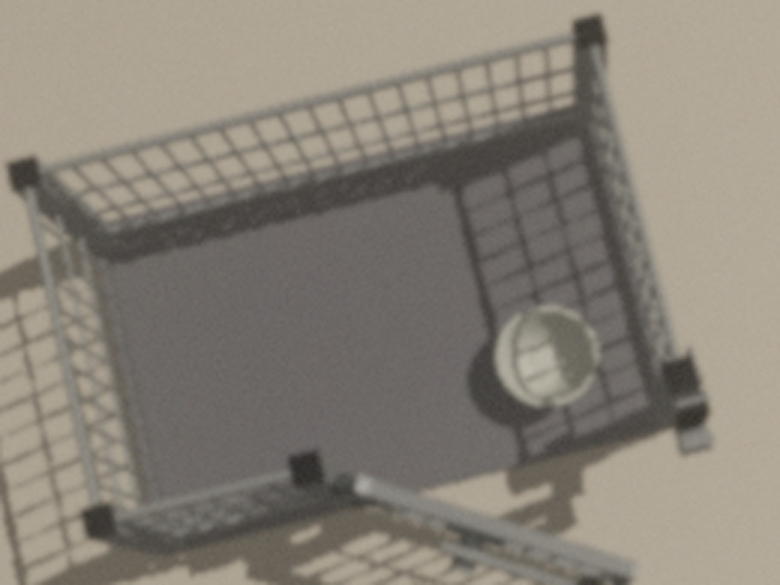

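```bash
python3 - <<'E'
from h import *
T=dict(br=(326.3,40.3),bl=(138,87.3),fl=(163,203.7),hp=(231.7,186.3),lp=(357,155))
S=dict(fl=(470.3,172.7),hp=(409.9,193.5),lp=(290.6,233.5),bl=(541.5,272.9))
P={}
for k in T:
    a=atz("top",T[k],.2);print(k,a.round(4), end=' ')
    if k in S:
        print(atz("scene",S[k],.2).round(4),cross(ray("top",T[k]),ray("scene",S[k])))
        a=(a+atz("scene",S[k],.2))/2
    P[k]=a
L=dict(br=(.275,-145),lp=(0,-145),hp=(0,145),fl=(0,295),bl=(275,295))
for a in P:
  for b in P:
    if a<b: print(a,b,np.linalg.norm(P[a]-P[b]).round(4))
print("knob", cross(ray("top",(220+427/4,140+346/4)),ray("scene",(312.9,163))))
# knob visible cap top at ~.247 in top
print(atz("top",(220+427/4,140+344/4),.24))
E
```

```text
br [ 0.9385 -0.0346  0.2   ] bl [0.828  0.4158 0.2   ] [0.8303 0.4186 0.2   ] (array([0.82928823, 0.41820751, 0.19779263]), [np.float64(0.0014564675547416096), np.float64(0.0014564675547415864)])
fl [0.5487 0.347  0.2   ] [0.5527 0.3497 0.2   ] (array([0.54945825, 0.35028699, 0.19523126]), [np.float64(0.0016824946438551375), np.float64(0.0016824946438553895)])
hp [0.5883 0.187  0.2   ] [0.5931 0.1889 0.2   ] (array([0.58924444, 0.18943259, 0.19415754]), [np.float64(0.0013859246867504625), np.float64(0.0013859246867504499)])
lp [ 0.6597 -0.1041  0.2   ] [ 0.6633 -0.1017  0.2   ] (array([ 0.66062135, -0.10298871,  0.19563949]), [np.float64(0.001438782276576798), np.float64(0.0014387822765767615)])
br fl 0.5451
br hp 0.4129
br lp 0.2853
bl br 0.4649
bl fl 0.2869
bl hp 0.3308
bl lp 0.5465
fl hp 0.1653
fl lp 0.4647
hp lp 0.2994
knob (array([ 0.49330419, -0.03065314,  0.22646671]), [np.float64(0.0020126908721170723), np.float64(0.0020126908721170623)])
[ 0.49360239 -0.03259794  0.24      ]
```

```bash
python3 -m handwheel '[{"hand":1,"dx":1.9,"dy":3.8,"dz":1.4,"wx":0,"wy":0,"wz":0.08},{"hand":1,"dx":1.9,"dy":3.8,"dz":1.4,"wx":0,"wy":0,"wz":0.08},{"hand":1,"dx":1.9,"dy":3.8,"dz":1.4,"wx":0,"wy":0,"wz":0.08},{"hand":1,"dx":1.9,"dy":3.8,"dz":1.4,"wx":0,"wy":0,"wz":0.08},{"hand":1,"dx":1.9,"dy":3.8,"dz":1.4,"wx":0,"wy":0,"wz":0.08},{"hand":1,"dx":1.9,"dy":3.8,"dz":1.4,"wx":0,"wy":0,"wz":0.08},{"hand":1,"dx":1.9,"dy":3.8,"dz":1.4,"wx":0,"wy":0,"wz":0.08},{"hand":1,"dx":1.9,"dy":3.8,"dz":1.4,"wx":0,"wy":0,"wz":0.08},{"hand":1,"dx":1.9,"dy":3.8,"dz":1.4,"wx":0,"wy":0,"wz":0.08},{"hand":1,"dx":1.9,"dy":3.8,"dz":1.4,"wx":0,"wy":0,"wz":0.08}]'
python3 - <<'E'
from h import *
p,d=vision.capture("wrist");cv2.imwrite("pics/w1.png",p[:,:,::-1]);np.save("pics/w1.npy",d)
print(vision.get_calibration("wrist"))
E
```

```text
time_s: 1.1
position: [0.3962, -0.2082, 0.3629]
tcp_rot: [[0.419, 0.908, -0.0], [0.908, -0.419, 0.0], [0.0, -0.0, -1.0]]
force: [0.5, -0.2, 0.2]
opening: 0.995
{'fx': 337.2996776794304, 'fy': 337.2996776794304, 'cx': 319.4350210049572, 'cy': 197.55850739858784, 'k1': -0.04496441350080699, 'rvec': array([-2.78769066,  0.60397594,  0.08421314]), 'tvec': array([-0.448469  , -0.09566767,  0.52083199])}
```

View pics/w1.png

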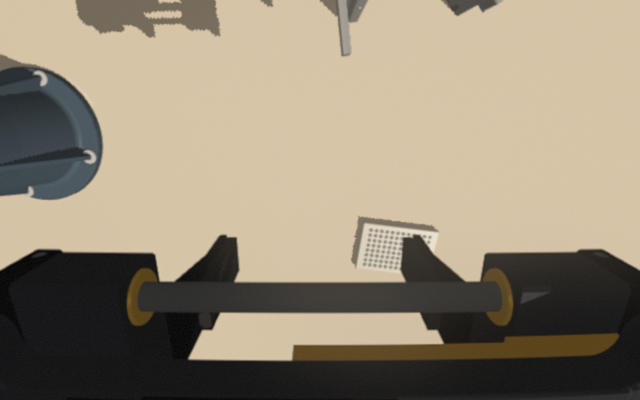

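The wrist camera looks ahead of the tool. The bar's free end is at (345,54), and the knob is just out of frame above it. I'll move closer.

```bash
python3 -m handwheel '[{"hand":1,"dx":1.6,"dy":3.0,"dz":0,"wx":0,"wy":0,"wz":0.04},{"hand":1,"dx":1.6,"dy":3.0,"dz":0,"wx":0,"wy":0,"wz":0.03},{"hand":1,"dx":1.6,"dy":3.0,"dz":0,"wx":0,"wy":0,"wz":0},{"hand":1,"dx":0,"dy":0,"dz":0,"wx":0,"wy":0,"wz":0}]'
python3 - <<'E'
from h import *
import pickle
c=vision.get_calibration("wrist")
p,d=vision.capture("wrist");cv2.imwrite("pics/w2.png",p[:,:,::-1]);np.save("pics/w2.npy",d);pickle.dump(c,open("pics/w2.pkl","wb"))
E
```

```text
time_s: 1.55
position: [0.4447, -0.117, 0.3622]
tcp_rot: [[0.353, 0.936, -0.0], [0.936, -0.353, 0.002], [0.002, -0.001, -1.0]]
force: [-0.8, -0.7, -0.4]
opening: 0.996
```

View pics/w2.png

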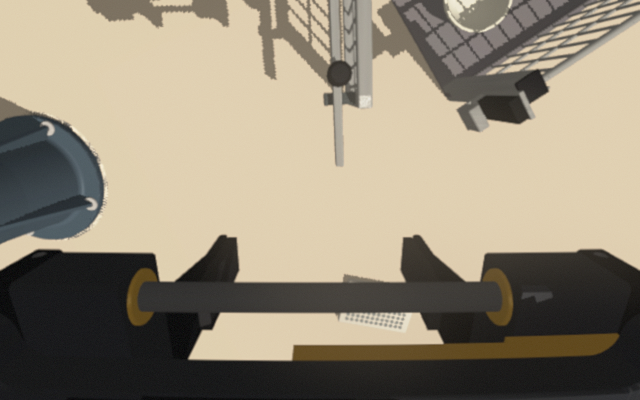

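Knob at (339,74) and bar end at (340,165). The keeper's lip is at about (474,117), its back plate at about (505,107), and the post cap at (532,86).

```bash
python3 - <<'E'
from h import *
import pickle
c=pickle.load(open("pics/w2.pkl","rb"));p=cv2.imread("pics/w2.png");d=np.load("pics/w2.npy")
crop(p,430,50,590,150,5,"pics/w2k.png");crop(p,290,30,400,180,4,"pics/w2b.png")
R=cv2.Rodrigues(c['rvec'])[0]
for (u,v) in [(339,74),(340,140),(340,160),(474,112),(532,86),(505,107)]:
    o,r=ray("wrist",(u,v),c);z=d[v,u];print((u,v),z,(o+r*z).round(4))
m=(p.max(2)<60).astype(np.uint8);m[200:]=0;m[:,:280]=0;n,l,st,ce=cv2.connectedComponentsWithStats(m)
for i in range(1,n):
    if st[i,4]>60: print(st[i],ce[i].round(1),atz("wrist",ce[i],.2,c).round(4),atz("wrist",ce[i],.24,c).round(4))
E
```

```text
(339, 74) 0.26099047 [ 0.4925 -0.0332  0.2468]
(340, 140) 0.32704648 [ 0.4764 -0.089   0.1955]
(340, 160) 0.33431146 [ 0.4697 -0.1078  0.194 ]
(474, 112) 0.32097298 [ 0.6066 -0.1093  0.1934]
(532, 86) 0.3054496 [ 0.6605 -0.1033  0.202 ]
(505, 107) 0.28870246 [ 0.6207 -0.1081  0.2253]
[328  62  22  19  77] [335.   68.3] [ 0.494  -0.0257  0.2   ] [ 0.4914 -0.0278  0.24  ]
[515  70  32  31 566] [531.8  84.8] [ 0.6617 -0.1025  0.2   ] [ 0.6384 -0.0951  0.24  ]
[479  96  49  27 999] [503.4 108. ] [ 0.6315 -0.114   0.2   ] [ 0.6119 -0.1052  0.24  ]
```

View pics/w2k.png

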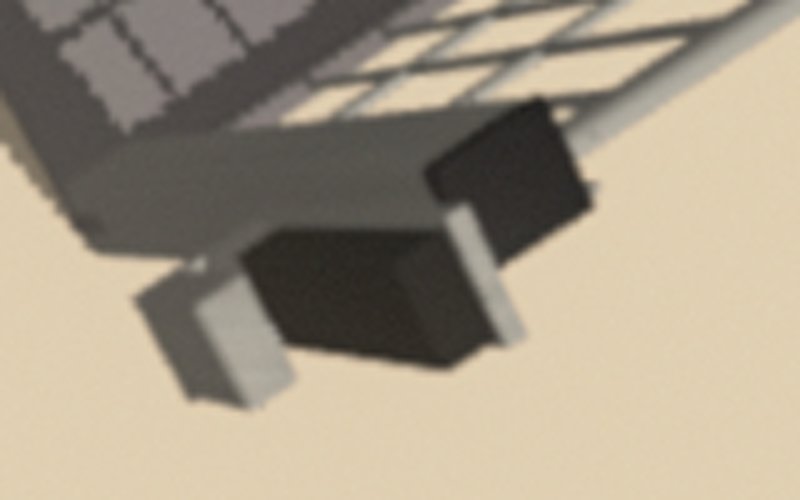

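View pics/w2b.png

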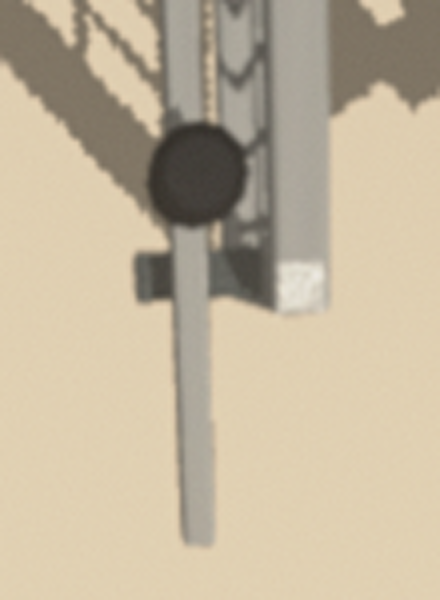

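```bash
python3 - <<'E'
from h import *
import pickle
c=pickle.load(open("pics/w2.pkl","rb"))
f=lambda x,y:(220+x/4,140+y/4)
px=np.array([.971,.238]);py=np.array([-.238,.971])
lp=np.array([.6608,-.103])
def rel(P): q=P[:2]-lp;return P.round(4),np.array([q@px,q@py-.145]).round(4)
for n,uv,z in [("knuckle",f(97,205),.185),("rail h end",f(118,205),.197),("rail free end",f(487,322),.197),("bar end",f(566,392),.195),("bar pivot end",f(235,288),.195)]:
    print(n,rel(atz("top",uv,z)))
g=lambda x,y:(260+x/5,140+y/5)
for n,uv,z in [("knuckle s",g(680,300),.16),("rail h end",g(655,255),.197),("rail free",g(205,195),.197),("bar end",g(100,140),.195)]:
    print(n,rel(atz("scene",uv,z)))
w=lambda x,y:(290+x/4,30+y/4)
for n,uv,z in [("w knob",w(197,174),.247),("w bar end",w(198,543),.195),("w bar nr knob",w(189,240),.195),("rail",w(302,310),.197),("rail up",w(300,5),.197),("rail L",w(277,310),.197),("rail L",w(273,5),.197)]:
    print(n,rel(atz("wrist",uv,z,c)))
k=lambda x,y:(430+x/5,50+y/5)
for n,uv,z in [("lip out near",k(250,408),.193),("lip out far",k(198,305),.193),("lip in near",k(295,378),.193),("lip in far",k(245,280),.193),("rub front near bottom?",k(450,368),.235),("rub front near top",k(395,265),.235),("plate far",k(470,205),.235),("plate near",k(525,335),.235),("plate front near",k(500,345),.235),("plate front far",k(445,210),.235),("cap",k(430,170),.2),("cap",k(543,98),.2),("cap",k(592,208),.2),("cap",k(497,265),.2)]:
    print(n,rel(atz("wrist",uv,z,c)))
E
```

```text
knuckle (array([0.5782, 0.16  , 0.185 ]), array([-0.0176,  0.1301]))
rail h end (array([0.5768, 0.1459, 0.197 ]), array([-0.0224,  0.1167]))
rail free end (array([ 0.5078, -0.0674,  0.197 ]), array([-0.1401, -0.074 ]))
bar end (array([ 0.4674, -0.1124,  0.195 ]), array([-0.19  , -0.1081]))
bar pivot end (array([0.5283, 0.0779, 0.195 ]), array([-0.0856,  0.0622]))
knuckle s (array([0.5816, 0.1638, 0.16  ]), array([-0.0134,  0.1329]))
rail h end (array([0.5782, 0.1471, 0.197 ]), array([-0.0207,  0.1175]))
rail free (array([ 0.5154, -0.0604,  0.197 ]), array([-0.131, -0.069]))
bar end (array([ 0.4743, -0.1072,  0.195 ]), array([-0.1821, -0.1047]))
w knob (array([ 0.4928, -0.0329,  0.247 ]), array([-0.1465, -0.037 ]))
w bar end (array([ 0.4673, -0.1129,  0.195 ]), array([-0.1903, -0.1086]))
w bar nr knob (array([ 0.4897, -0.0443,  0.195 ]), array([-0.1521, -0.0473]))
rail (array([ 0.5092, -0.0685,  0.197 ]), array([-0.139 , -0.0754]))
rail up (array([ 0.53  , -0.0055,  0.197 ]), array([-0.1038, -0.0192]))
rail L (array([ 0.5037, -0.0665,  0.197 ]), array([-0.1439, -0.0721]))
rail L (arra
[... 414 characters left out ...]
.235 ]), array([-0.0395, -0.157 ]))
rub front near top (array([ 0.6198, -0.1039,  0.235 ]), array([-0.04  , -0.1361]))
plate far (array([ 0.634 , -0.0987,  0.235 ]), array([-0.025 , -0.1344]))
plate near (array([ 0.6389, -0.1231,  0.235 ]), array([-0.0261, -0.1593]))
plate front near (array([ 0.6344, -0.1233,  0.235 ]), array([-0.0305, -0.1584]))
plate front far (array([ 0.6298, -0.098 ,  0.235 ]), array([-0.0289, -0.1328]))
cap (array([ 0.6475, -0.0967,  0.2   ]), array([-0.0114, -0.1357]))
cap (array([ 0.6705, -0.0913,  0.2   ]), array([ 0.0122, -0.136 ]))
cap (array([ 0.6757, -0.114 ,  0.2   ]), array([ 0.0119, -0.1593]))
cap (array([ 0.6562, -0.1181,  0.2   ]), array([-0.008 , -0.1586]))
```

The geometry agrees across views. The hinge is at about (0.582,0.159) and the gate angle is about 0.555 rad. The knob is at (0.4928,−0.0329) and the keeper is close to as drawn. I'll go over the knob and then straight down.

```bash
python3 -m handwheel '[{"hand":1,"dx":2.4,"dy":4.2,"dz":0,"wx":0,"wy":0,"wz":0.047},{"hand":1,"dx":2.4,"dy":4.2,"dz":0,"wx":0,"wy":0,"wz":0},{"hand":1,"dx":0,"dy":0,"dz":-3,"wx":0,"wy":0,"wz":0},{"hand":1,"dx":0,"dy":0,"dz":-3,"wx":0,"wy":0,"wz":0},{"hand":1,"dx":0,"dy":0,"dz":-2,"wx":0,"wy":0,"wz":0},{"hand":1,"dx":0,"dy":0,"dz":0,"wx":0,"wy":0,"wz":0},{"hand":1,"dx":0,"dy":0,"dz":0,"wx":0,"wy":0,"wz":0}]'
python3 - <<'E'
from h import *
c=vision.get_calibration("wrist")
p,d=vision.capture("wrist");cv2.imwrite("pics/w3.png",p[:,:,::-1])
print(proj("wrist",[.4928,-.0329,.247],c))
E
```

```text
time_s: 2.3
position: [0.492, -0.0371, 0.2826]
tcp_rot: [[0.314, 0.949, -0.001], [0.949, -0.314, -0.0], [-0.0, -0.0, -1.0]]
force: [-0.1, -0.0, 0.1]
opening: 0.999
[318.80493119 220.11526243]
```

View pics/w3.png

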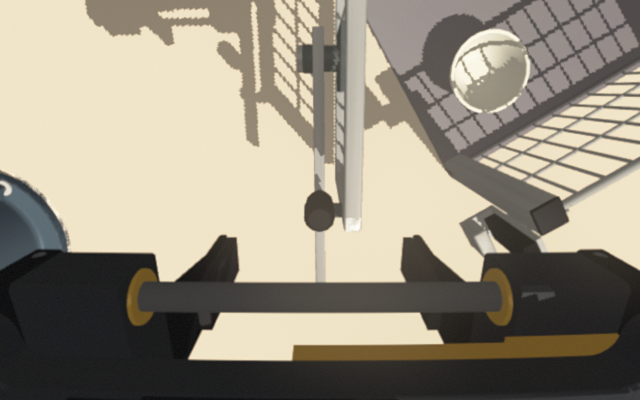

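The knob (319,219) is where predicted and centred between the fingers, and the bar is parallel to the tool. I'll go down and close.

```bash
python3 -m handwheel '[{"hand":1,"dx":0.1,"dy":0.4,"dz":-1.5,"wx":0,"wy":0,"wz":0},{"hand":1,"dx":0,"dy":0,"dz":-2.5,"wx":0,"wy":0,"wz":0},{"hand":1,"dx":0,"dy":0,"dz":-2.0,"wx":0,"wy":0,"wz":0},{"hand":1,"dx":0,"dy":0,"dz":-1.2,"wx":0,"wy":0,"wz":0},{"hand":1,"dx":0,"dy":0,"dz":0,"wx":0,"wy":0,"wz":0},{"hand":-1,"dx":0,"dy":0,"dz":0,"wx":0,"wy":0,"wz":0},{"hand":-1,"dx":0,"dy":0,"dz":0,"wx":0,"wy":0,"wz":0},{"hand":-1,"dx":0,"dy":0,"dz":0,"wx":0,"wy":0,"wz":0},{"hand":-1,"dx":0,"dy":0,"dz":0,"wx":0,"wy":0,"wz":0},{"hand":-1,"dx":0,"dy":0,"dz":0,"wx":0,"wy":0,"wz":0}]'
python3 -m handwheel '[{"hand":-1,"dx":0,"dy":0,"dz":0,"wx":0,"wy":0,"wz":0},{"hand":-1,"dx":0,"dy":0,"dz":0,"wx":0,"wy":0,"wz":0}]'
python3 - <<'E'
from h import *
p,d=vision.capture("wrist");cv2.imwrite("pics/w4.png",p[:,:,::-1])
E
```

```text
time_s: 3.35
position: [0.4932, -0.0321, 0.211]
tcp_rot: [[0.313, 0.95, 0.001], [0.95, -0.313, -0.0], [0.0, 0.001, -1.0]]
force: [-0.2, -0.2, 0.2]
opening: 0.629
time_s: 3.55
position: [0.4929, -0.032, 0.2106]
tcp_rot: [[0.313, 0.95, -0.0], [0.95, -0.313, 0.0], [-0.0, -0.0, -1.0]]
force: [-0.2, -0.8, -0.6]
opening: 0.446
```

View pics/w4.png

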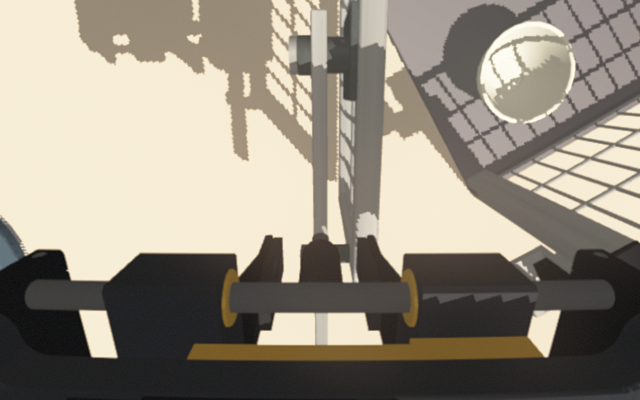

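Fingers are still closing, with the knob (320,260) between them. I'll wait a little longer and prepare the planner.

```bash
python3 -m handwheel '[{"hand":-1,"dx":0,"dy":0,"dz":0,"wx":0,"wy":0,"wz":0},{"hand":-1,"dx":0,"dy":0,"dz":0,"wx":0,"wy":0,"wz":0},{"hand":-1,"dx":0,"dy":0,"dz":0,"wx":0,"wy":0,"wz":0},{"hand":-1,"dx":0,"dy":0,"dz":0,"wx":0,"wy":0,"wz":0},{"hand":-1,"dx":0,"dy":0,"dz":0,"wx":0,"wy":0,"wz":0}]'
cat > plan.py <<'E'
import numpy as np
from scipy.spatial.transform import Rotation as Ro
H=np.array([.582,.159]);YAW=np.deg2rad(13.8)
def tcp(th,ph,up=.0258,al=.1,H=H):   # up: TCP above bar line at level, al along from pivot
    g=YAW-th;gx=np.array([np.cos(g),np.sin(g)]);gy=np.array([-np.sin(g),np.cos(g)])
    s=.110+al*np.cos(ph)-up*np.sin(ph);z=.185+al*np.sin(ph)+up*np.cos(ph)
    p=H-.026*gx-s*gy;R=Ro.from_euler('z',g)*Ro.from_euler('x',-ph)
    return np.r_[p,z],R
def steps(seq):
    for a,b in zip(seq,seq[1:]):
        p,R=tcp(*a);q,S=tcp(*b)
        print(b,'d cm',((q-p)*100).round(2),'w',(S*R.inv()).as_rotvec().round(4),'z',q[2].round(4),q.round(4))
E
python3 - <<'E'
from plan import *
print(tcp(.555,0)[0]);steps([(.555,x) for x in np.linspace(0,.18,7)])
E
```

```text
time_s: 4.1
position: [0.493, -0.032, 0.2105]
tcp_rot: [[0.313, 0.95, -0.0], [0.95, -0.313, 0.0], [0.0, -0.0, -1.0]]
force: [0.8, -0.5, -0.2]
opening: 0.218
[ 0.49238178 -0.03268874  0.2108    ]
(0.555, np.float64(0.03)) d cm [0.03 0.08 0.3 ] w [-0.0285  0.0093  0.    ] z 0.2138 [ 0.4926 -0.0319  0.2138]
(0.555, np.float64(0.06)) d cm [0.03 0.09 0.3 ] w [-0.0285  0.0093  0.    ] z 0.2167 [ 0.4929 -0.031   0.2167]
(0.555, np.float64(0.09)) d cm [0.03 0.09 0.29] w [-0.0285  0.0093 -0.    ] z 0.2197 [ 0.4932 -0.0301  0.2197]
(0.555, np.float64(0.12)) d cm [0.03 0.1  0.29] w [-0.0285  0.0093 -0.    ] z 0.2226 [ 0.4936 -0.0291  0.2226]
(0.555, np.float64(0.15)) d cm [0.04 0.11 0.29] w [-0.0285  0.0093  0.    ] z 0.2255 [ 0.4939 -0.028   0.2255]
(0.555, np.float64(0.18)) d cm [0.04 0.12 0.28] w [-0.0285  0.0093  0.    ] z 0.2283 [ 0.4943 -0.0268  0.2283]
```

```bash
python3 -m handwheel '[{"hand":-1,"dx":0.03,"dy":0.08,"dz":0.3,"wx":-0.0285,"wy":0.0093,"wz":0},{"hand":-1,"dx":0.03,"dy":0.09,"dz":0.3,"wx":-0.0285,"wy":0.0093,"wz":0},{"hand":-1,"dx":0.03,"dy":0.09,"dz":0.29,"wx":-0.0285,"wy":0.0093,"wz":0},{"hand":-1,"dx":0.03,"dy":0.1,"dz":0.29,"wx":-0.0285,"wy":0.0093,"wz":0},{"hand":-1,"dx":0.04,"dy":0.11,"dz":0.29,"wx":-0.0285,"wy":0.0093,"wz":0},{"hand":-1,"dx":0.04,"dy":0.12,"dz":0.28,"wx":-0.0285,"wy":0.0093,"wz":0},{"hand":-1,"dx":0,"dy":0,"dz":0,"wx":0,"wy":0,"wz":0},{"hand":-1,"dx":0,"dy":0,"dz":0,"wx":0,"wy":0,"wz":0}]'
python3 - <<'E'
from h import *
from rig import bot
p,d=vision.capture("scene");crop(p[:,:,::-1],240,120,440,270,4,"pics/s5.png")
s=bot.read_state();print(s['force'],s['moment'],s['position'])
from plan import *
seq=[(t,.18) for t in (.555,.53,.48,.43,.38,.33,.28,.23,.18,.13,.10,.08)]
steps(seq)
E
```

```text
time_s: 4.9
position: [0.4946, -0.0262, 0.2278]
tcp_rot: [[0.307, 0.95, -0.056], [0.935, -0.312, -0.17], [-0.179, -0.0, -0.984]]
force: [-0.5, -1.5, -1.2]
opening: 0.223
[-0.9018685  -1.09565934 -0.93669606] [-0.01506826 -0.0608928   0.04881126] [ 0.4946497  -0.0262471   0.22780259]
(0.53, 0.18) d cm [ 0.47 -0.21  0.  ] w [-0.    -0.     0.025] z 0.2283 [ 0.499  -0.0289  0.2283]
(0.48, 0.18) d cm [ 0.95 -0.39  0.  ] w [0.   0.   0.05] z 0.2283 [ 0.5085 -0.0328  0.2283]
(0.43, 0.18) d cm [ 0.97 -0.34  0.  ] w [-0.    0.    0.05] z 0.2283 [ 0.5182 -0.0362  0.2283]
(0.38, 0.18) d cm [ 0.98 -0.29  0.  ] w [0.   0.   0.05] z 0.2283 [ 0.528  -0.0392  0.2283]
(0.33, 0.18) d cm [ 1.   -0.25  0.  ] w [-0.    0.    0.05] z 0.2283 [ 0.538  -0.0416  0.2283]
(0.28, 0.18) d cm [ 1.01 -0.2   0.  ] w [0.   0.   0.05] z 0.2283 [ 0.548  -0.0436  0.2283]
(0.23, 0.18) d cm [ 1.02 -0.14  0.  ] w [ 0.   -0.    0.05] z 0.2283 [ 0.5582 -0.045   0.2283]
(0.18, 0.18) d cm [ 1.02 -0.09  0.  ] w [0.   0.   0.05] z 0.2283 [ 0.5684 -0.046   0.2283]
(0.13, 0.18) d cm [ 1.03 -0.04  0.  ] w [ 0.   -0.    0.05] z 0.2283 [ 0.5787 -0.0464  0.2283]
(0.1, 0.18) d cm [ 0.62 -0.    0.  ] w [-0.   -0.    0.03] z 0.2283 [ 0.5849 -0.0464  0.2283]
(0.08, 0.18) d cm [0.41 0.01 0.  ] w [-0.    0.    0.02] z 0.2283 [ 0.589  -0.0463  0.2283]
```

View pics/s5.png

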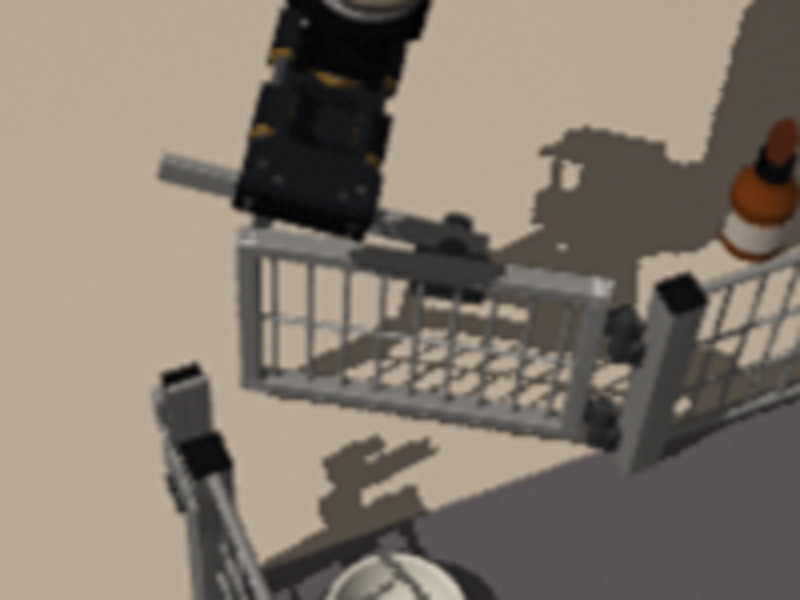

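The bar is up, with its end at about (165,165) in the crop, and forces are small. Now swing.

```bash
python3 -m handwheel '[{"hand":-1,"dx":0.47,"dy":-0.21,"dz":0,"wx":0,"wy":0,"wz":0.025},{"hand":-1,"dx":0.95,"dy":-0.39,"dz":0,"wx":0,"wy":0,"wz":0.05},{"hand":-1,"dx":0.97,"dy":-0.34,"dz":0,"wx":0,"wy":0,"wz":0.05},{"hand":-1,"dx":0.98,"dy":-0.29,"dz":0,"wx":0,"wy":0,"wz":0.05},{"hand":-1,"dx":1.0,"dy":-0.25,"dz":0,"wx":0,"wy":0,"wz":0.05}]'
python3 - <<'E'
from rig import bot
s=bot.read_state();print(s['force'],s['moment'],s['position'])
E
python3 -m handwheel '[{"hand":-1,"dx":0,"dy":0,"dz":0,"wx":0,"wy":0,"wz":0},{"hand":-1,"dx":0,"dy":0,"dz":0,"wx":0,"wy":0,"wz":0}]'
```

```text
time_s: 5.45
position: [0.5391, -0.0413, 0.2277]
tcp_rot: [[0.089, 0.996, -0.016], [0.98, -0.091, -0.177], [-0.178, 0.0, -0.984]]
force: [-1.2, 1.2, -1.8]
opening: 0.221
[-1.1752027   1.1625636  -1.75528861] [ 0.17458226 -0.08766104 -0.04587302] [ 0.539111   -0.04128105  0.2277052 ]
time_s: 5.65
position: [0.5385, -0.0411, 0.2278]
tcp_rot: [[0.092, 0.996, -0.017], [0.98, -0.094, -0.178], [-0.179, -0.0, -0.984]]
force: [-0.9, -0.4, -2.0]
opening: 0.217
```

```bash
python3 -m handwheel '[{"hand":-1,"dx":1.01,"dy":-0.2,"dz":0,"wx":0,"wy":0,"wz":0.05},{"hand":-1,"dx":1.02,"dy":-0.14,"dz":0,"wx":0,"wy":0,"wz":0.05},{"hand":-1,"dx":1.02,"dy":-0.09,"dz":0,"wx":0,"wy":0,"wz":0.05},{"hand":-1,"dx":1.03,"dy":-0.04,"dz":0,"wx":0,"wy":0,"wz":0.05},{"hand":-1,"dx":0,"dy":0,"dz":0,"wx":0,"wy":0,"wz":0},{"hand":-1,"dx":0,"dy":0,"dz":0,"wx":0,"wy":0,"wz":0}]'
python3 - <<'E'
from h import *
p,d=vision.capture("scene");crop(p[:,:,::-1],240,120,440,270,4,"pics/s6.png")
p,d=vision.capture("top");crop(p[:,:,::-1],220,110,400,245,4,"pics/t6.png")
from plan import *
steps([(t,.18) for t in (.13,.10,.08,.06,.05,.04,.03,.02,.01,0,-.01)])
E
```

```text
time_s: 6.25
position: [0.5789, -0.0457, 0.2279]
tcp_rot: [[-0.104, 0.994, 0.019], [0.978, 0.105, -0.178], [-0.179, -0.0, -0.984]]
force: [-0.1, -1.4, -1.7]
opening: 0.219
(0.1, 0.18) d cm [ 0.62 -0.    0.  ] w [-0.   -0.    0.03] z 0.2283 [ 0.5849 -0.0464  0.2283]
(0.08, 0.18) d cm [0.41 0.01 0.  ] w [-0.    0.    0.02] z 0.2283 [ 0.589  -0.0463  0.2283]
(0.06, 0.18) d cm [0.41 0.02 0.  ] w [ 0.   -0.    0.02] z 0.2283 [ 0.5931 -0.0461  0.2283]
(0.05, 0.18) d cm [0.21 0.01 0.  ] w [0.   0.   0.01] z 0.2283 [ 0.5951 -0.046   0.2283]
(0.04, 0.18) d cm [0.2  0.01 0.  ] w [-0.    0.    0.01] z 0.2283 [ 0.5972 -0.0459  0.2283]
(0.03, 0.18) d cm [0.2  0.02 0.  ] w [-0.    0.    0.01] z 0.2283 [ 0.5992 -0.0457  0.2283]
(0.02, 0.18) d cm [0.2  0.02 0.  ] w [ 0.   -0.    0.01] z 0.2283 [ 0.6013 -0.0455  0.2283]
(0.01, 0.18) d cm [0.2  0.02 0.  ] w [0.   0.   0.01] z 0.2283 [ 0.6033 -0.0453  0.2283]
(0, 0.18) d cm [0.2  0.02 0.  ] w [0.   0.   0.01] z 0.2283 [ 0.6054 -0.0451  0.2283]
(-0.01, 0.18) d cm [0.2  0.02 0.  ] w [-0.    0.    0.01] z 0.2283 [ 0.6074 -0.0448  0.2283]
```

View pics/s6.png

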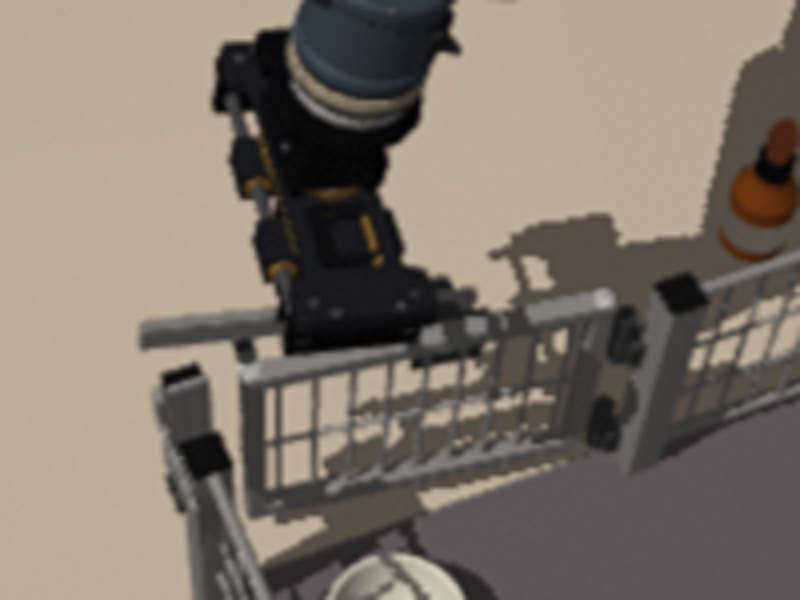

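View pics/t6.png

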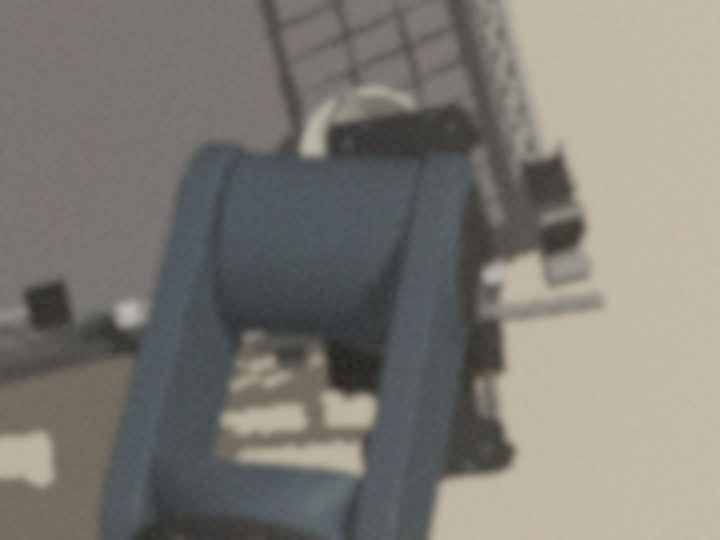

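The bar end is just outside the lip and higher than it. Approaching slowly now.

```bash
python3 -m handwheel '[{"hand":-1,"dx":0.4,"dy":0,"dz":0,"wx":0,"wy":0,"wz":0.02},{"hand":-1,"dx":0.42,"dy":0,"dz":0,"wx":0,"wy":0,"wz":0.02},{"hand":-1,"dx":0.41,"dy":0.02,"dz":0,"wx":0,"wy":0,"wz":0.02},{"hand":-1,"dx":0.21,"dy":0.01,"dz":0,"wx":0,"wy":0,"wz":0.01},{"hand":-1,"dx":0.2,"dy":0.01,"dz":0,"wx":0,"wy":0,"wz":0.01},{"hand":-1,"dx":0.0,"dy":0.0,"dz":0,"wx":0,"wy":0,"wz":0},{"hand":-1,"dx":0.0,"dy":0.0,"dz":0,"wx":0,"wy":0,"wz":0}]'
python3 -m handwheel '[{"hand":-1,"dx":0.1,"dy":0.01,"dz":0,"wx":0,"wy":0,"wz":0.005},{"hand":-1,"dx":0.1,"dy":0.01,"dz":0,"wx":0,"wy":0,"wz":0.005},{"hand":-1,"dx":0.0,"dy":0.0,"dz":0,"wx":0,"wy":0,"wz":0}]'
```

```text
time_s: 7.05
position: [0.596, -0.0452, 0.228]
tcp_rot: [[-0.183, 0.983, 0.034], [0.967, 0.186, -0.176], [-0.179, 0.001, -0.984]]
force: [0.3, -0.0, -1.7]
opening: 0.219
time_s: 7.35
position: [0.598, -0.0451, 0.2281]
tcp_rot: [[-0.193, 0.981, 0.036], [0.965, 0.196, -0.175], [-0.179, 0.001, -0.984]]
force: [-0.4, -1.1, -1.4]
opening: 0.219
```

```bash
python3 - <<'E'
from h import *
p,d=vision.capture("scene");crop(p[:,:,::-1],260,170,360,245,8,"pics/s7.png")
E
```

```text
(no output)
```

View pics/s7.png

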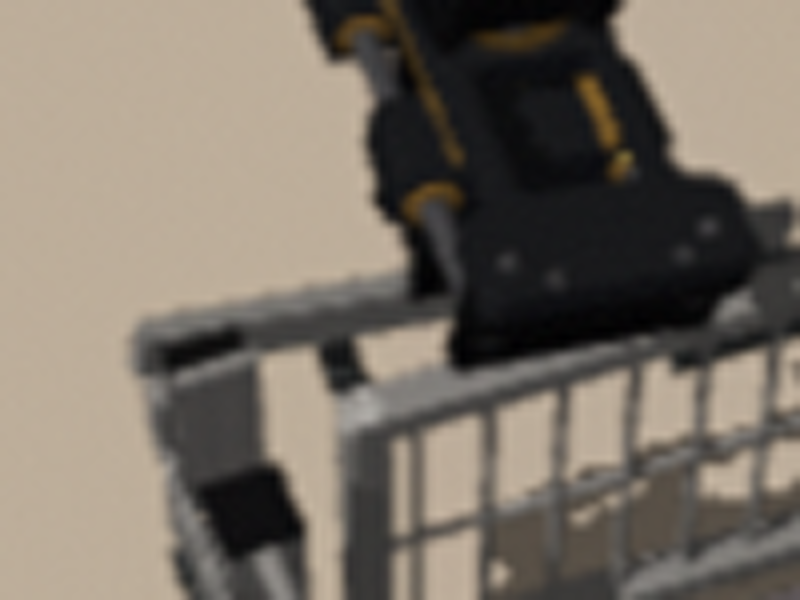

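```bash
python3 -m handwheel '[{"hand":-1,"dx":0.1,"dy":0.01,"dz":0,"wx":0,"wy":0,"wz":0.005},{"hand":-1,"dx":0.0,"dy":0.0,"dz":0,"wx":0,"wy":0,"wz":0}]'
python3 -m handwheel '[{"hand":-1,"dx":0.1,"dy":0.01,"dz":0,"wx":0,"wy":0,"wz":0.005},{"hand":-1,"dx":0.0,"dy":0.0,"dz":0,"wx":0,"wy":0,"wz":0}]'
python3 -m handwheel '[{"hand":-1,"dx":0.1,"dy":0.01,"dz":0,"wx":0,"wy":0,"wz":0.005},{"hand":-1,"dx":0.0,"dy":0.0,"dz":0,"wx":0,"wy":0,"wz":0}]'
```

```text
time_s: 7.6
position: [0.599, -0.045, 0.2281]
tcp_rot: [[-0.197, 0.98, 0.037], [0.964, 0.201, -0.175], [-0.179, 0.001, -0.984]]
force: [0.4, -1.4, -1.0]
opening: 0.222
time_s: 7.8
position: [0.6, -0.0449, 0.2281]
tcp_rot: [[-0.202, 0.979, 0.038], [0.963, 0.206, -0.175], [-0.179, 0.001, -0.984]]
force: [1.0, -1.1, -1.2]
opening: 0.218
time_s: 8.0
position: [0.6011, -0.0448, 0.2281]
tcp_rot: [[-0.207, 0.978, 0.038], [0.962, 0.211, -0.175], [-0.179, 0.001, -0.984]]
force: [0.5, -0.6, -1.5]
opening: 0.217
```

```bash
python3 -m handwheel '[{"hand":-1,"dx":0.07,"dy":0.01,"dz":0,"wx":0,"wy":0,"wz":0.003},{"hand":-1,"dx":0.0,"dy":0.0,"dz":0,"wx":0,"wy":0,"wz":0}]' | grep -E 'pos|force'
python3 -m handwheel '[{"hand":-1,"dx":0.07,"dy":0.01,"dz":0,"wx":0,"wy":0,"wz":0.004},{"hand":-1,"dx":0.0,"dy":0.0,"dz":0,"wx":0,"wy":0,"wz":0}]'| grep -E 'pos|force'
```

```text
position: [0.6017, -0.0447, 0.2281]
force: [0.2, -1.8, -0.1]
position: [0.6024, -0.0446, 0.2281]
force: [-0.2, -2.1, -1.2]
```

```bash
python3 -m handwheel '[{"hand":-1,"dx":0.07,"dy":0.01,"dz":0,"wx":0,"wy":0,"wz":0.003},{"hand":-1,"dx":0.0,"dy":0.0,"dz":0,"wx":0,"wy":0,"wz":0}]'| grep -E 'pos|force'
```

```text
position: [0.603, -0.0446, 0.2281]
force: [-0.1, -1.2, -2.1]
```

```bash
python3 -m handwheel '[{"hand":-1,"dx":0.06,"dy":0.01,"dz":0,"wx":0,"wy":0,"wz":0.003},{"hand":-1,"dx":0.0,"dy":0.0,"dz":0,"wx":0,"wy":0,"wz":0}]'| grep -E 'pos|force'
```

```text
position: [0.6032, -0.0445, 0.2281]
force: [-1.3, -1.9, -0.3]
```

```bash
python3 -m handwheel '[{"hand":-1,"dx":0.06,"dy":0.01,"dz":0,"wx":0,"wy":0,"wz":0.003},{"hand":-1,"dx":0.0,"dy":0.0,"dz":0,"wx":0,"wy":0,"wz":0}]'| grep -E 'pos|force'
python3 - <<'E'
from h import *
p,d=vision.capture("scene");crop(p[:,:,::-1],260,170,360,245,8,"pics/s8.png")
E
```

```text
position: [0.6034, -0.0445, 0.2281]
force: [-3.1, -2.8, 1.3]
```

View pics/s8.png

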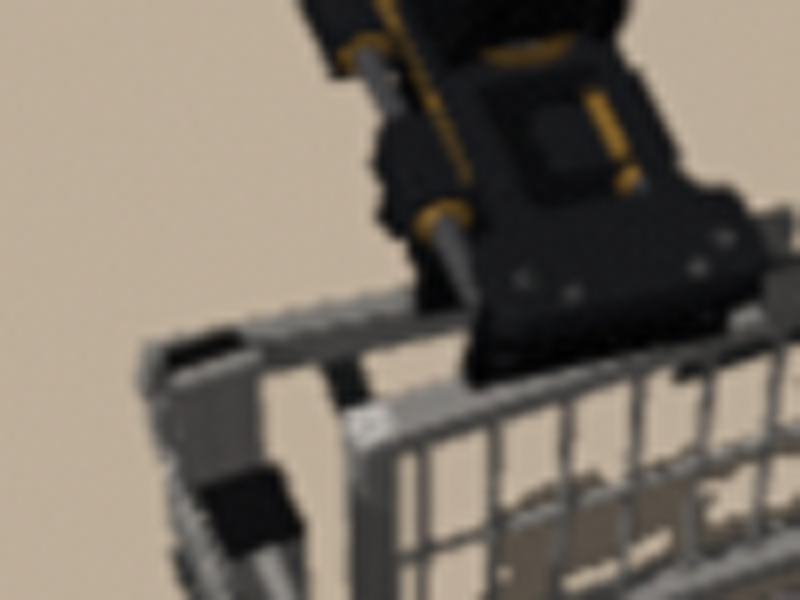

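Contact at x ≈ 0.603: force is building while the tool lags. I'll press on to about 11 N at the knob, which is about 8.5 N at the bar.

```bash
python3 -m handwheel '[{"hand":-1,"dx":0.06,"dy":0.01,"dz":0,"wx":0,"wy":0,"wz":0.001},{"hand":-1,"dx":0.06,"dy":0.01,"dz":0,"wx":0,"wy":0,"wz":0.001},{"hand":-1,"dx":0.0,"dy":0.0,"dz":0,"wx":0,"wy":0,"wz":0},{"hand":-1,"dx":0.0,"dy":0.0,"dz":0,"wx":0,"wy":0,"wz":0}]'| grep -E 'pos|force|rot'
python3 -c "
from rig import bot;s=bot.read_state();print(s['force'],s['moment'])"
```

```text
position: [0.6039, -0.0445, 0.228]
tcp_rot: [[-0.225, 0.974, 0.038], [0.958, 0.228, -0.175], [-0.179, -0.003, -0.984]]
force: [-4.4, -4.2, 1.2]
[-4.43814447 -4.16624505  1.20956596] [-0.50836458  0.76603138 -0.18269145]
```

```bash
python3 -m handwheel '[{"hand":-1,"dx":0.06,"dy":-0.02,"dz":0,"wx":0,"wy":0,"wz":0.0},{"hand":-1,"dx":0.06,"dy":-0.02,"dz":0,"wx":0,"wy":0,"wz":0.0},{"hand":-1,"dx":0.0,"dy":0.0,"dz":0,"wx":0,"wy":0,"wz":0},{"hand":-1,"dx":0.0,"dy":0.0,"dz":0,"wx":0,"wy":0,"wz":0}]'| grep -E 'pos|force|rot'
python3 -c "
from rig import bot;s=bot.read_state();print(s['force'],s['moment'])"
```

```text
position: [0.6042, -0.0445, 0.228]
tcp_rot: [[-0.225, 0.974, 0.036], [0.958, 0.228, -0.174], [-0.178, -0.005, -0.984]]
force: [-7.3, -1.8, 2.8]
[-7.33241743 -1.77698332  2.79059941] [-0.40278851  0.9863753  -0.30607768]
```

```bash
python3 -m handwheel '[{"hand":-1,"dx":0.06,"dy":0.01,"dz":0,"wx":0,"wy":0,"wz":0.0},{"hand":-1,"dx":0.06,"dy":0.01,"dz":0,"wx":0,"wy":0,"wz":0.0},{"hand":-1,"dx":0.0,"dy":0.0,"dz":0,"wx":0,"wy":0,"wz":0},{"hand":-1,"dx":0.0,"dy":0.0,"dz":0,"wx":0,"wy":0,"wz":0}]'| grep -E 'pos|force|rot'
python3 -c "
from rig import bot;s=bot.read_state();print(s['force'],s['moment'])
from plan import *
steps([(.009,f) for f in (.18,.15,.12,.1,.08,.06,.04,.02,0)])"
```

```text
position: [0.6044, -0.0445, 0.2279]
tcp_rot: [[-0.225, 0.974, 0.034], [0.958, 0.227, -0.175], [-0.178, -0.007, -0.984]]
force: [-9.7, -3.6, 5.2]
[-9.72176228 -3.58822502  5.22685698] [-0.55219924  1.30070048 -0.31625217]
(0.009, 0.15) d cm [ 0.03 -0.12 -0.28] w [0.0292 0.0069 0.    ] z 0.2255 [ 0.6038 -0.0465  0.2255]
(0.009, 0.12) d cm [ 0.03 -0.11 -0.29] w [0.0292 0.0069 0.    ] z 0.2226 [ 0.6041 -0.0476  0.2226]
(0.009, 0.1) d cm [ 0.02 -0.07 -0.19] w [0.0195 0.0046 0.    ] z 0.2207 [ 0.6042 -0.0484  0.2207]
(0.009, 0.08) d cm [ 0.02 -0.07 -0.19] w [ 0.0195  0.0046 -0.    ] z 0.2187 [ 0.6044 -0.049   0.2187]
(0.009, 0.06) d cm [ 0.02 -0.06 -0.2 ] w [0.0195 0.0046 0.    ] z 0.2167 [ 0.6046 -0.0497  0.2167]
(0.009, 0.04) d cm [ 0.01 -0.06 -0.2 ] w [0.0195 0.0046 0.    ] z 0.2148 [ 0.6047 -0.0503  0.2148]
(0.009, 0.02) d cm [ 0.01 -0.06 -0.2 ] w [ 0.0195  0.0046 -0.    ] z 0.2128 [ 0.6048 -0.0508  0.2128]
(0.009, 0) d cm [ 0.01 -0.05 -0.2 ] w [0.0195 0.0046 0.    ] z 0.2108 [ 0.605  -0.0514  0.2108]
```

About 10.3 N at the knob, so about 7.6 N at the bar. I'll add a little and lower to just above the lip, then check.

```bash
python3 -m handwheel '[{"hand":-1,"dx":0.06,"dy":0.0,"dz":0,"wx":0,"wy":0,"wz":0.0},{"hand":-1,"dx":0.01,"dy":-0.06,"dz":-0.14,"wx":0.0146,"wy":0.0035,"wz":0.0},{"hand":-1,"dx":0.01,"dy":-0.06,"dz":-0.14,"wx":0.0146,"wy":0.0035,"wz":0.0},{"hand":-1,"dx":0.0,"dy":0.0,"dz":0,"wx":0,"wy":0,"wz":0},{"hand":-1,"dx":0.0,"dy":0.0,"dz":0,"wx":0,"wy":0,"wz":0}]'| grep -E 'pos|force|rot'
python3 -c "
from rig import bot;s=bot.read_state();print(s['force'],s['moment'])"
```

```text
position: [0.6049, -0.0457, 0.225]
tcp_rot: [[-0.226, 0.974, 0.026], [0.963, 0.227, -0.146], [-0.148, -0.008, -0.989]]
force: [-10.0, -2.9, 4.4]
[-10.04697019  -2.93107573   4.42364876] [-0.50262863  1.34568623 -0.19680324]
```

```bash
python3 -m handwheel '[{"hand":-1,"dx":0.04,"dy":-0.05,"dz":-0.14,"wx":0.0146,"wy":0.0035,"wz":0.0},{"hand":-1,"dx":0.03,"dy":-0.05,"dz":-0.14,"wx":0.0146,"wy":0.0035,"wz":0.0},{"hand":-1,"dx":0.0,"dy":0.0,"dz":0,"wx":0,"wy":0,"wz":0}]'| grep -E 'pos|force|rot'
python3 -c "
from rig import bot;s=bot.read_state();print(s['force'],s['moment'])"
```

```text
position: [0.6052, -0.0468, 0.2221]
tcp_rot: [[-0.227, 0.974, 0.018], [0.967, 0.227, -0.116], [-0.117, -0.009, -0.993]]
force: [-10.0, -2.4, 5.2]
[-9.95790528 -2.35416536  5.17920407] [-0.5701894   1.48662374 -0.27211464]
```

```bash
python3 -m handwheel '[{"hand":-1,"dx":0.05,"dy":0.01,"dz":0,"wx":0,"wy":0,"wz":0.0},{"hand":-1,"dx":0.01,"dy":-0.035,"dz":-0.1,"wx":0.0098,"wy":0.0023,"wz":0.0},{"hand":-1,"dx":0.01,"dy":-0.035,"dz":-0.1,"wx":0.0098,"wy":0.0023,"wz":0.0},{"hand":-1,"dx":0.0,"dy":0.0,"dz":0,"wx":0,"wy":0,"wz":0}]'| grep -E 'pos|force|rot'
python3 -c "
from rig import bot;s=bot.read_state();print(s['force'],s['moment'])"
```

```text
position: [0.6055, -0.0475, 0.2202]
tcp_rot: [[-0.228, 0.974, 0.013], [0.969, 0.228, -0.097], [-0.098, -0.01, -0.995]]
force: [-11.8, -3.2, 5.6]
[-11.81956369  -3.16110095   5.64627353] [-0.53102739  1.61093436 -0.18959325]
```

```bash
python3 -m handwheel '[{"hand":-1,"dx":0.01,"dy":-0.035,"dz":-0.1,"wx":0.0098,"wy":0.0023,"wz":0.0},{"hand":-1,"dx":0.01,"dy":-0.035,"dz":-0.1,"wx":0.0098,"wy":0.0023,"wz":0.0},{"hand":-1,"dx":0.0,"dy":0.0,"dz":0,"wx":0,"wy":0,"wz":0}]'| grep -E 'pos|force|rot'
```

```text
position: [0.6057, -0.0482, 0.2181]
tcp_rot: [[-0.228, 0.974, 0.008], [0.971, 0.228, -0.078], [-0.077, -0.01, -0.997]]
force: [-12.0, -3.4, 5.4]
```

```bash
python3 - <<'E'
from h import *
p,d=vision.capture("scene");crop(p[:,:,::-1],260,170,360,245,8,"pics/s9.png")
p,d=vision.capture("wrist");cv2.imwrite("pics/w9.png",p[:,:,::-1])
E
```

```text
(no output)
```

View pics/s9.png

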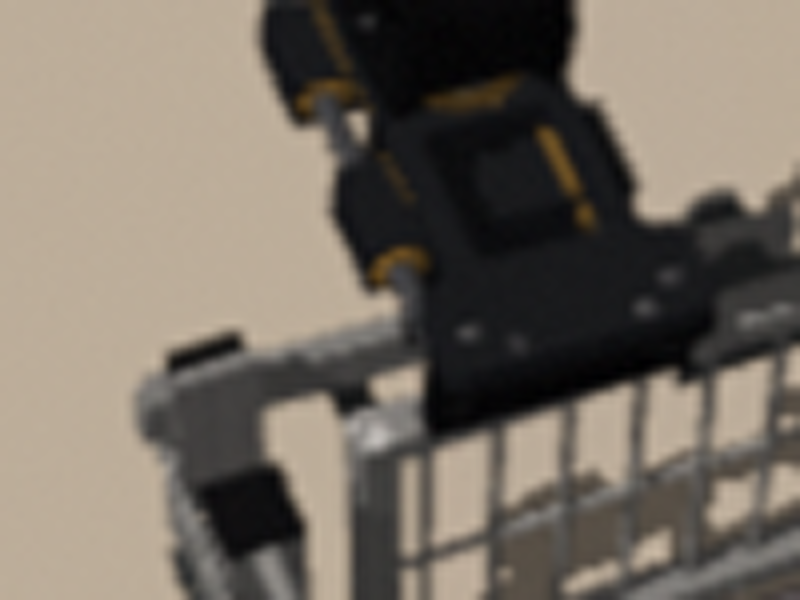

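View pics/w9.png

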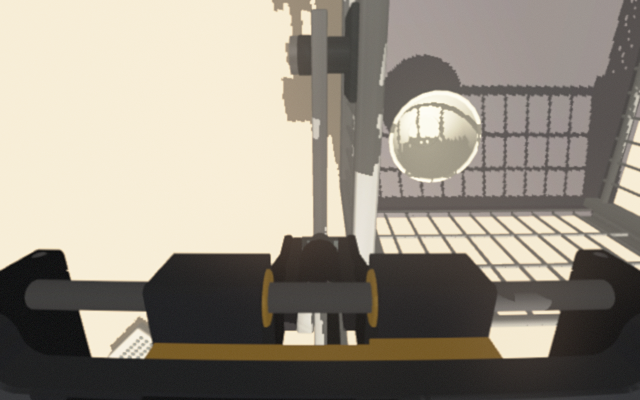

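The bar is dropping behind the lip with the force steady. Continuing down.

```bash
python3 -m handwheel '[{"hand":-1,"dx":0.01,"dy":-0.03,"dz":-0.1,"wx":0.0098,"wy":0.0023,"wz":0.0},{"hand":-1,"dx":0.01,"dy":-0.03,"dz":-0.1,"wx":0.0098,"wy":0.0023,"wz":0.0},{"hand":-1,"dx":0.01,"dy":-0.03,"dz":-0.1,"wx":0.0098,"wy":0.0023,"wz":0.0},{"hand":-1,"dx":0.0,"dy":0.0,"dz":0,"wx":0,"wy":0,"wz":0}]'| grep -E 'pos|force|rot'
```

```text
position: [0.606, -0.0491, 0.2152]
tcp_rot: [[-0.228, 0.974, 0.001], [0.972, 0.228, -0.048], [-0.047, -0.01, -0.999]]
force: [-11.9, -3.4, 6.5]
```

```bash
python3 -m handwheel '[{"hand":-1,"dx":0.01,"dy":-0.03,"dz":-0.1,"wx":0.0098,"wy":0.0023,"wz":0.0},{"hand":-1,"dx":0.0,"dy":-0.03,"dz":-0.1,"wx":0.0098,"wy":0.0023,"wz":0.0},{"hand":-1,"dx":0.0,"dy":-0.02,"dz":-0.1,"wx":0.0098,"wy":0.0023,"wz":0.0},{"hand":-1,"dx":0.0,"dy":0.0,"dz":0,"wx":0,"wy":0,"wz":0}]'| grep -E 'pos|force|rot'
```

```text
position: [0.6062, -0.0499, 0.2122]
tcp_rot: [[-0.229, 0.974, -0.006], [0.973, 0.228, -0.019], [-0.017, -0.01, -1.0]]
force: [-12.3, -4.7, 5.7]
```

```bash
python3 -m handwheel '[{"hand":-1,"dx":0.0,"dy":-0.02,"dz":-0.1,"wx":0.0098,"wy":0.0023,"wz":0.0},{"hand":-1,"dx":-0.02,"dy":-0.02,"dz":-0.06,"wx":0.006,"wy":0.0015,"wz":0.0},{"hand":-1,"dx":0.0,"dy":0.0,"dz":0,"wx":0,"wy":0,"wz":0}]'| grep -E 'pos|force|rot'
```

```text
position: [0.6062, -0.0503, 0.2107]
tcp_rot: [[-0.229, 0.973, -0.009], [0.974, 0.229, -0.003], [-0.001, -0.009, -1.0]]
force: [-11.1, -3.2, 5.9]
```

```bash
python3 -m handwheel '[{"hand":-1,"dx":0.0,"dy":0,"dz":-0.06,"wx":0,"wy":0,"wz":0.0},{"hand":-1,"dx":0.0,"dy":0.0,"dz":0,"wx":0,"wy":0,"wz":0}]'| grep -E 'pos|force|rot'
```

```text
position: [0.6063, -0.0504, 0.2105]
tcp_rot: [[-0.229, 0.973, -0.008], [0.973, 0.229, -0.004], [-0.002, -0.009, -1.0]]
force: [-11.5, -5.5, 6.9]
```

The bar is down on its guide: the tool stopped and the vertical force rose. I'll relax the push; the lip should catch the bar.

```bash
python3 -m handwheel '[{"hand":-1,"dx":-0.07,"dy":0,"dz":0.01,"wx":0,"wy":0,"wz":0.0},{"hand":-1,"dx":-0.07,"dy":0,"dz":0.01,"wx":0,"wy":0,"wz":0.0},{"hand":-1,"dx":-0.07,"dy":0,"dz":0,"wx":0,"wy":0,"wz":0.0},{"hand":-1,"dx":-0.07,"dy":0,"dz":0,"wx":0,"wy":0,"wz":0.0},{"hand":-1,"dx":0.0,"dy":0.0,"dz":0,"wx":0,"wy":0,"wz":0},{"hand":-1,"dx":0.0,"dy":0.0,"dz":0,"wx":0,"wy":0,"wz":0}]'| grep -E 'pos|force|rot'
```

```text
position: [0.6057, -0.0504, 0.2105]
tcp_rot: [[-0.229, 0.974, -0.004], [0.974, 0.229, -0.004], [-0.003, -0.004, -1.0]]
force: [-6.9, -3.1, 2.7]
```

```bash
python3 -m handwheel '[{"hand":-1,"dx":-0.06,"dy":-0.02,"dz":0,"wx":0,"wy":0,"wz":0.0},{"hand":-1,"dx":-0.06,"dy":-0.02,"dz":0,"wx":0,"wy":0,"wz":0.0},{"hand":-1,"dx":-0.06,"dy":-0.02,"dz":0,"wx":0,"wy":0,"wz":0.0},{"hand":-1,"dx":0.0,"dy":0.0,"dz":0,"wx":0,"wy":0,"wz":0},{"hand":-1,"dx":0.0,"dy":0.0,"dz":0,"wx":0,"wy":0,"wz":0}]'| grep -E 'pos|force|rot'
```

```text
position: [0.6057, -0.0505, 0.2105]
tcp_rot: [[-0.228, 0.974, 0.0], [0.974, 0.228, -0.003], [-0.003, -0.0, -1.0]]
force: [-3.3, -2.5, 2.5]
```

The force is falling while the position stays put, so the lip is holding the bar. I'll relax the rest and open.

```bash
python3 -m handwheel '[{"hand":-1,"dx":-0.06,"dy":-0.02,"dz":0.02,"wx":0,"wy":0,"wz":0.0},{"hand":-1,"dx":-0.04,"dy":-0.02,"dz":0.02,"wx":0,"wy":0,"wz":0.0},{"hand":-1,"dx":0.0,"dy":0.0,"dz":0,"wx":0,"wy":0,"wz":0},{"hand":-1,"dx":0.0,"dy":0.0,"dz":0,"wx":0,"wy":0,"wz":0}]'| grep -E 'pos|force'
python3 -m handwheel '[{"hand":0.3,"dx":0,"dy":0,"dz":0,"wx":0,"wy":0,"wz":0},{"hand":0.3,"dx":0,"dy":0,"dz":0,"wx":0,"wy":0,"wz":0},{"hand":0.3,"dx":0,"dy":0,"dz":0,"wx":0,"wy":0,"wz":0},{"hand":0.3,"dx":0,"dy":0,"dz":0,"wx":0,"wy":0,"wz":0},{"hand":0.3,"dx":0,"dy":0,"dz":0,"wx":0,"wy":0,"wz":0},{"hand":0.3,"dx":0,"dy":0,"dz":0,"wx":0,"wy":0,"wz":0},{"hand":0.3,"dx":0,"dy":0,"dz":0,"wx":0,"wy":0,"wz":0},{"hand":0.3,"dx":0,"dy":0,"dz":0,"wx":0,"wy":0,"wz":0}]'
python3 - <<'E'
from h import *
p,d=vision.capture("wrist");cv2.imwrite("pics/w10.png",p[:,:,::-1])
E
```

```text
position: [0.6056, -0.0505, 0.2106]
force: [1.0, 0.6, -2.9]
time_s: 15.45
position: [0.6048, -0.0509, 0.2109]
tcp_rot: [[-0.228, 0.974, 0.001], [0.974, 0.228, -0.003], [-0.003, -0.0, -1.0]]
force: [-0.0, 0.2, 0.0]
opening: 0.646
```

View pics/w10.png

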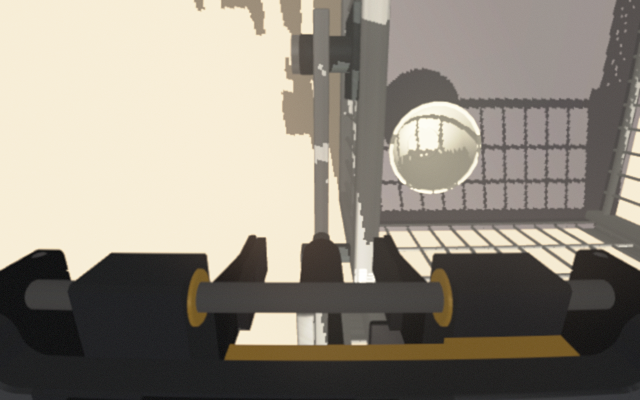

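Fingers are clear of the knob on both sides. Straight up, then back away from the pen.

```bash
python3 -m handwheel '[{"hand":0.3,"dx":0,"dy":0,"dz":1.5,"wx":0,"wy":0,"wz":0},{"hand":0.3,"dx":0,"dy":0,"dz":2.5,"wx":0,"wy":0,"wz":0},{"hand":0.3,"dx":0,"dy":0,"dz":3,"wx":0,"wy":0,"wz":0},{"hand":0.3,"dx":0,"dy":0,"dz":3,"wx":0,"wy":0,"wz":0},{"hand":0.3,"dx":-1,"dy":-3,"dz":2,"wx":0,"wy":0,"wz":0},{"hand":0.3,"dx":-1.5,"dy":-4,"dz":0,"wx":0,"wy":0,"wz":0},{"hand":0.3,"dx":-1.5,"dy":-4,"dz":0,"wx":0,"wy":0,"wz":0},{"hand":0.3,"dx":-1.5,"dy":-4,"dz":0,"wx":0,"wy":0,"wz":0},{"hand":0.3,"dx":-1,"dy":-4,"dz":0,"wx":0,"wy":0,"wz":0},{"hand":0.3,"dx":0,"dy":0,"dz":0,"wx":0,"wy":0,"wz":0}]'
python3 - <<'E'
from h import *
import pickle
c=vision.get_calibration("wrist")
p,d=vision.capture("wrist");cv2.imwrite("pics/w11.png",p[:,:,::-1]);np.save("pics/w11.npy",d);pickle.dump(c,open("pics/w11.pkl","wb"))
p,d=vision.capture("scene");crop(p[:,:,::-1],240,120,440,270,4,"pics/s11.png")
p,d=vision.capture("top");cv2.imwrite("pics/t11.png",p[:,:,::-1])
E
```

```text
time_s: 16.5
position: [0.5386, -0.246, 0.3308]
tcp_rot: [[-0.222, 0.975, 0.001], [0.975, 0.222, -0.006], [-0.006, -0.001, -1.0]]
force: [0.9, 0.5, -0.7]
opening: 0.647
```

View pics/w11.png

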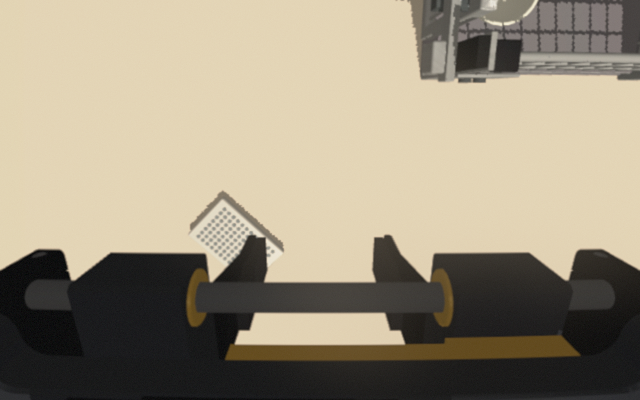

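View pics/s11.png

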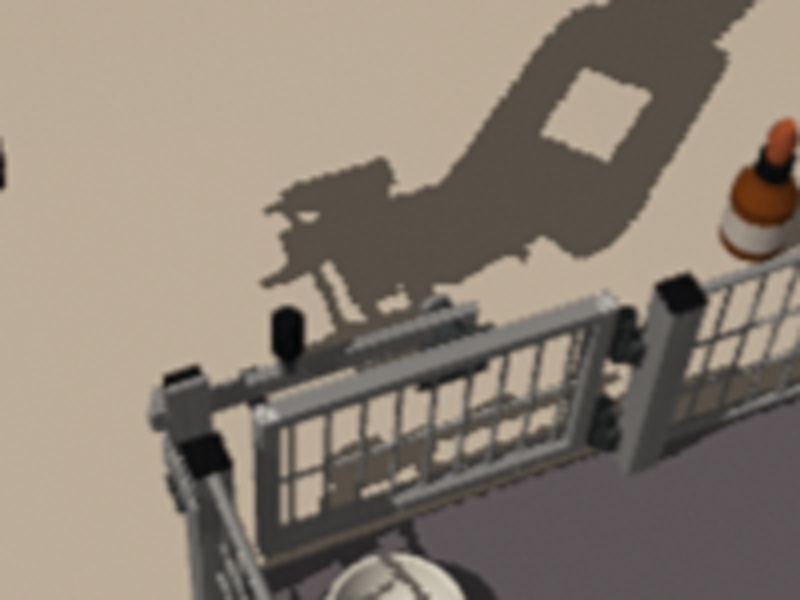

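View pics/t11.png

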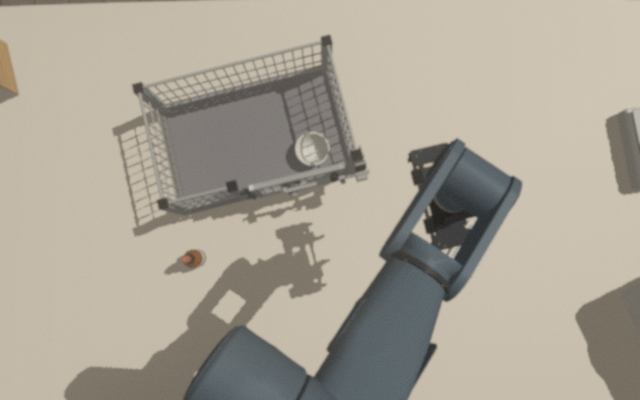

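In the scene view the gate is shut and the bar lies in the keeper; the bowl, bottle and plate are where they were. I'll check the bar's height by depth.

```bash
python3 - <<'E'
from h import *
import pickle
c=pickle.load(open("pics/w11.pkl","rb"));p=cv2.imread("pics/w11.png");d=np.load("pics/w11.npy")
crop(p,400,0,540,100,5,"pics/w11k.png")
for (u,v) in [(456,5),(455,15),(454,30),(452,45),(450,60),(448,70),(435,60),(480,40),(500,50)]:
    o,r=ray("wrist",(u,v),c);print((u,v),(o+r*d[v,u]).round(4))
E
```

```text
(456, 5) [ 0.6115 -0.0765  0.1942]
(455, 15) [ 0.6131 -0.0837  0.1941]
(454, 30) [ 0.6154 -0.0949  0.1954]
(452, 45) [ 0.6174 -0.1062  0.1958]
(450, 60) [ 0.6197 -0.1176  0.1951]
(448, 70) [ 0.621  -0.1253  0.1938]
(435, 60) [ 0.608  -0.1202  0.1931]
(480, 40) [ 0.6242 -0.1056  0.232 ]
(500, 50) [ 0.6541 -0.102   0.2035]
```

View pics/w11k.png

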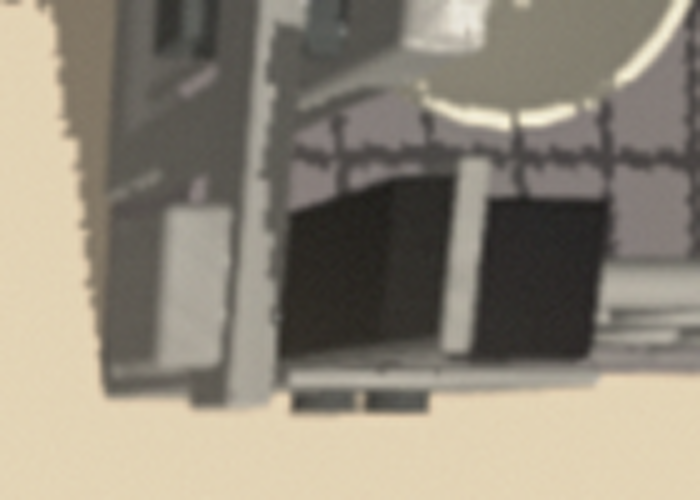

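The bar lies in the slot between lip and buffer. Its top is at 0.194–0.196 m all along, so it is level and fully home.

```bash
python3 -c "
from rig import hand_in;print(hand_in())"
```

```text
the job is handed in; nothing more can be done
None
```

The gate is shut and latched, and I handed the job in at about 17 s of the 51 s allowed. I lifted the latch bar by its knob to about 0.18 rad, swung the gate in with the bar over the lip, and felt the buffer. I then pressed to about 8–10 N at the bar and let it down behind the lip onto its guide.

- **Latch holds:** as I relaxed the push, the force on the tool fell to about zero and the gate moved back only about 0.6 mm, so the lip is holding it.
- **Bar home:** the last wrist picture shows the bar in the slot between lip and buffer. Depth readings put its top at 194–196 mm along its length, against a nominal 195, so it is level.
- **Rest of the scene:** the bowl, bottle and well plate look unmoved. The arm is clear of everything, and the gripper is part open.

**Disagreement in the checks:** my first estimate of the hinge position, taken from the post line, was about 15 mm off. The knob, gate rail and bar directions in the camera views agreed with each other, and I used those instead.

**Uncertain forces:** the push at the bar is worked out from the wrist force, which carries about 1 N of noise. The hand also pressed down with about 5–7 N while lowering, and I did not measure how much of that reached the keeper.

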